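Lay the coffee tray to its drawn outlines

TASK

Lay the coffee tray as drawn: take the white espresso cup that stands the right way up to the left of the tray and set it upright on the cup outline with its handle over the drawn handle, and lay the teaspoon from the right of the tray flat on the spoon outline with its bowl over the drawn bowl. Let go of both and leave them at rest.

Things in the scene. Friction and masses are not known exactly. Their poses are not given: they have to be found in the camera images.
- tray: Fixed wooden tray, 200 (x) by 300 (y) mm, rim 14 mm high and 8 mm wide, floor 6 mm above the worktop. Origin: centre of its underside; z up. Outlines drawn on its floor: cup circle (radius 32 mm) centred at tray (0, +78.5) mm, handle stub to -y; spoon along x, bowl to +x. A thing in place has its axes along the tray's, its origin at tray (0, +65) mm for the cup, (0, -65) mm for the spoon.
- espresso_cup: White espresso cup, mouth up, 0.11 kg, 52 mm tall; bowl 59 mm wide at the rim, 42 at the foot. Origin: underside, mid-length; z up. Bowl axis at cup (0, +13.5) mm; ring handle (14 mm thick, 16 to 50 mm high) reaches y = -43 mm. Grip the bowl from above along cup x. An upside-down white cup and a handleless steel cup stand near it in any order; neither is wanted.
- teaspoon: Plain metal teaspoon lying flat, hollow side up, 0.02 kg, 130 mm long (its x), 26 mm wide, 11 mm high. Origin: middle of its length and width, at its underside; z up. Bowl at +x, narrow handle to -x. Pick it from above across its middle, closing along its y. A coffee scoop (deep round cup, 142 mm long) lies near it; it is not wanted.

How it is judged:
By the outcome, as a careful person would: the job done as asked, in the order asked, and still so for the second after the job is handed in, with the robot touching nothing.
It also fails if it takes over 58 s, if anything falls off the work surface, if the arm or the gripper's body presses on something with over 40 N, if the wrist force passes 120 N, or if a joint passes its speed limit or range.

ROBOT

A 6-joint arm with a two-finger parallel gripper is mounted at the origin on a cart in front of the work surface, level with it; the furniture and walls round the work are solid. World frame = base frame: x ahead of the robot, y to its left, z up, the work surface at z = 0. Lengths are in mm, angles in rad, forces in N, time in s.
With the tool pointing down it reaches from about 375 to 925 mm from the base axis. Payload 5.7 kg.
Tool frame: the origin (TCP) lies between the finger pads; the fingertips stand 14 mm ahead of it and the grasp point (between the pads) lies 5 mm behind it; x points along the fingers, y is the direction in which the jaws open and shut, and the axes are right-handed (so a half turn about x gives the same grasp; the last joint's range is limited). The gripper opens to 88 mm and grips with 3 to 60 N. Pads are 20 mm wide; open, the fingers measure 115 mm over their backs; the gripper's body (75 mm by 178 mm) begins 61 mm behind the grasp point.
Start: joints at [-1.429, 0.359, 1.51, -0, 1.272, -0.115], TCP at [152.378, -580.297, 236.623] pointing down, gripper open.
Joint ranges: [-2.97, 2.97], [-1.01, 2.36], [0.21, 2.38], [-0.96, 4.11], [0.2, 2.71], [-2.98, 2.98]. Speed limits (rad/s): [2.39, 2.39, 3.14, 3.14, 3.14, 3.14].

INTERFACE

Orientations are given as a unit quaternion [x, y, z, w].
In Python, from cell import bot gives the robot as it stands.
- The arm moves only by the tool move_arm, never from a script. Its argument "deltas" is one flat list of numbers, 5 for each row, row after row: the opening, from 0 (shut) to 1 (fully open), then the shift along the tool's x, y, z in mm, then the turn about the tool's x in rad. In form: [claw, dx, dy, dz, spin, claw, dx, dy, dz, spin, ...]. A call has 1 to 10 rows; each row is the pose to reach, as a shift and turn from the pose measured when the call began, along the tool's axes at that moment; what a row does not reach only later rows make up. A row lasts 1/12 s, in which the tool goes at most 41.7 mm and 7.16 degrees, less where a joint would pass 70% of its speed; a pose out of reach is approached as far as the arm can. A call with a gripper value outside its range is refused whole. The fingers move at their own pace and stop on an object; "grip_force" is the grip in N (left out, the last holds). Time passes only in rows, so rows that repeat a pose let the fingers close. It gives the time, the measured TCP pose, the force and the opening at its end, in the units of the state.
- bot.observe(): the state, without advancing time (a new reading comes with each control period).
- bot.camera(name): name is "scene" or "side" or "wrist"; returns a dict with "pixels" (384x512x3 uint8, blue, green, red), "camera_matrix" (3x3 intrinsics, pixels), "k1" (the pictures are not rectified: a ray, as slopes to the right and down, at radius r is drawn at 1 + k1 r^2 times it, then the intrinsics apply), "origin" and "attitude" of the camera in the world; the wrist camera has in their place "mount" (4x4, takes a point from camera to tool coordinates, whose origin is the TCP and whose axes are the tool frame's). Camera axes: x right, y down, z forward; pixel columns grow to the right and rows downward; lengths in mm; the calibration is good to about 2 mm. A picture is of the moment at which its call begins: read the wrist's pose just before it. There is no depth.
- bot.sign_off(): hands the job in, once; it reports no verdict.
The state is a dict: "t": time; "qpos": joint angles; "joint_vel": joint speeds; "joint_efforts": joint torques, N m; "tcp_pos": TCP position; "eef_rot": TCP orientation; "ft_force": force on the tool from outside, world axes, zero at the start; "wrist_torque": the same for the moment, N m; "width": finger opening in mm.
Only numpy, scipy, OpenCV 4.12 (cv2) and the standard library are available. Lean on these libraries where they do the work, as an engineer would, in place of code of your own. Each camera call takes 0.05 s, during which the arm holds its last target.

## Working session

There is one attempt and no reset: what is moved stays moved. The work goes in short steps, Python scripts to look and compute and a tool call to move; the robot and the scene stay as the last step left them, time stands still between calls to the robot, and variables do not carry over. Pictures are saved under pics/ and viewed, and the job is handed in when it is done.

Besides the shell and the picture viewer there is one more tool, called after "Emit:" by a JSON object that holds its "name" and its "arguments". move_arm: Moves the arm, as the interface text tells. Its arguments: {"type":"object","properties":{"deltas":{"type":"array"},"grip_force":{"type":"number"}},"required":["deltas"]}

```bash
mkdir -p pics; ls; python3 - <<'E'
from cell import bot
import cv2
print(bot.observe())
for n in ["scene","side","wrist"]:
    c=bot.camera(n); cv2.imwrite(f"pics/{n}0.png",c["pixels"])
    print(n,{k:v for k,v in c.items() if k!="pixels"})
E
```

```text
pics
{'t': 0.0, 'qpos': array([-1.42912368e+00,  3.59492555e-01,  1.51143104e+00, -2.83764469e-05,
        1.27249764e+00, -1.15092031e-01]), 'joint_vel': array([-2.22613444e-04, -8.44601725e-04,  9.59481803e-05, -5.83930212e-04,
        1.29978698e-03,  1.74383447e-03]), 'joint_efforts': array([-3.03069188e-03, -5.15384638e+01, -2.70725191e+01,  6.75803167e-02,
        3.49838112e-02, -1.30720623e-04]), 'tcp_pos': array([ 152.26411485, -579.667401  ,  235.81751893]), 'eef_rot': array([-0.70126865, -0.09118006,  0.70130501, -0.08988744]), 'ft_force': array([-0.51314758, -0.43630947, -0.0123267 ]), 'wrist_torque': array([-0.04752509, -0.02970867,  0.01082402]), 'width': 87.3068337483027}
scene {'camera_matrix': array([[426.97248327,   0.        , 257.12644914],
       [  0.        , 426.97248327, 192.14322476],
       [  0.        ,   0.        ,   1.        ]]), 'k1': -0.029973460354735654, 'origin': array([1459.14378148, -446.90636326,  961.40340368]), 'attitude': array([ 0.7741301 ,  0.48178938, -0.22064522, -0.34629073])}
side {'camera_matrix': array([[353.06577637,   0.        , 256.77735963],
       [  0.        , 353.06577637, 189.29508416],
       [  0.        ,   0.        ,   1.        ]]), 'k1': -0.009858234831496952, 'origin': array([659.62436408, 800.13463294, 973.30755654]), 'attitude': array([ 0.08808875,  0.93709085, -0.33668157, -0.02732454])}
wrist {'camera_matrix': array([[296.01879299,   0.        , 258.53692257],
       [  0.        , 296.01879299, 191.34465586],
       [  0.        ,   0.        ,   1.        ]]), 'k1': -0.07319852053197672, 'mount': array([[ 4.90197959e-04, -2.78692679e-01,  9.60380211e-01,
        -1.47722094e+02],
       [ 9.99999865e-01,  2.99903427e-04, -4.23391692e-04,
        -5.69052002e-01],
       [-1.70025152e-04,  9.60380290e-01,  2.78692788e-01,
        -7.73236856e+01],
       [ 0.00000000e+00,  0.00000000e+00,  0.00000000e+00,
         1.00000000e+00]])}
```

View pics/scene0.png

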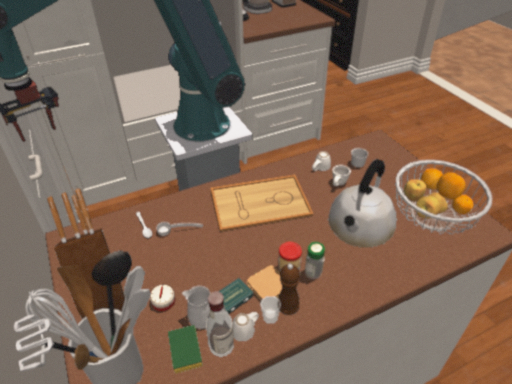

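View pics/side0.png

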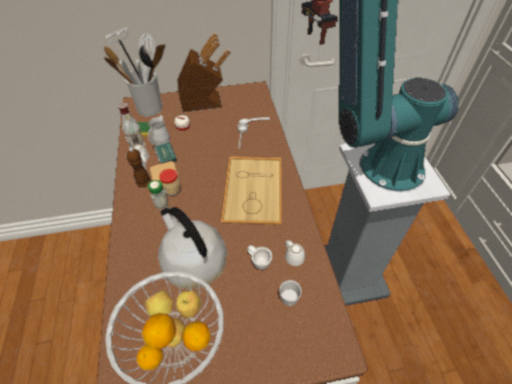

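View pics/wrist0.png

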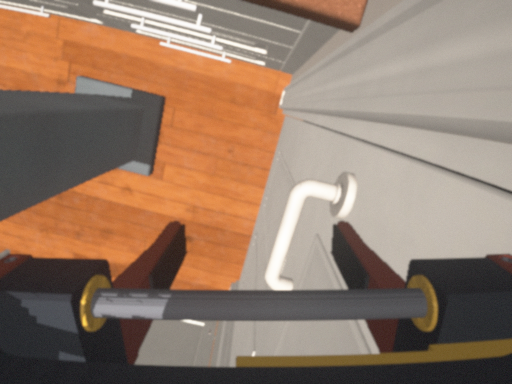

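The scene view shows the tray around (260,202), three cups near (322,161), (341,176) and (359,157), and the spoon and scoop near (145,225) and (180,227). In the side view the cups are at (295,254), (261,257) and (290,292), and the spoons are near (245,125). I'll zoom in to tell them apart.

```bash
cat > h.py <<'E'
import numpy as np, cv2
from scipy.spatial.transform import Rotation as R
def ray(c,uv,state=None):
    K=c["camera_matrix"]; k1=c["k1"]; uv=np.atleast_2d(np.asarray(uv,float))
    D=np.array([k1,0,0,0,0.])
    n=cv2.undistortPoints(uv.reshape(-1,1,2),K,D,None,None).reshape(-1,2)
    d=np.c_[n,np.ones(len(n))]
    if "mount" in c:
        Rt=R.from_quat(state["eef_rot"]).as_matrix(); M=c["mount"]
        o=state["tcp_pos"]+Rt@M[:3,3]; A=Rt@M[:3,:3]
    else: o=c["origin"]; A=R.from_quat(c["attitude"]).as_matrix()
    return o,d@A.T
def onz(c,uv,z,state=None):
    o,d=ray(c,uv,state); s=(z-o[2])/d[:,2]; return o+d*s[:,None]
E
python3 - <<'E'
from h import *; from cell import bot
def crop(n,x,y,w,h,f,s):
    im=cv2.imread(f"pics/{n}0.png")[y:y+h,x:x+w]
    return cv2.resize(im,None,fx=f,fy=f,interpolation=cv2.INTER_CUBIC)
cv2.imwrite("pics/z1.png",np.vstack([crop("scene",200,140,180,95,4.4,0)]))
cv2.imwrite("pics/z2.png",crop("side",215,100,110,210,2.8,0))
cv2.imwrite("pics/z3.png",np.hstack([crop("scene",125,200,90,45,4,0),crop("side",225,110,55,45,4,0)[:180]]))
E
```

```text
(no output)
```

View pics/z1.png

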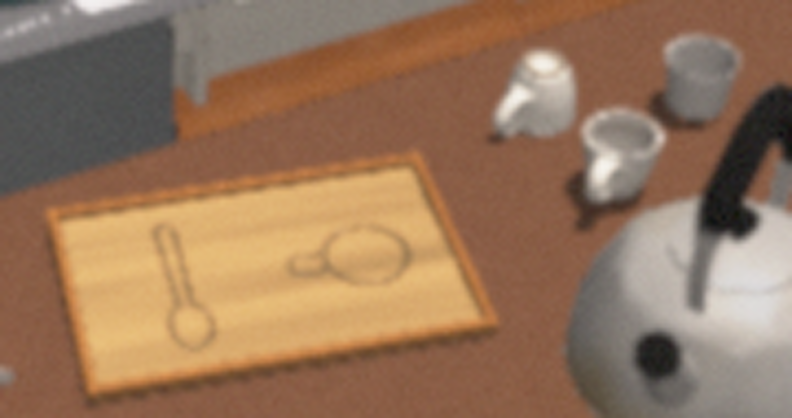

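View pics/z2.png

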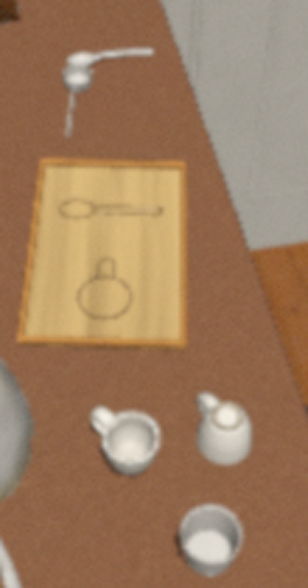

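View pics/z3.png

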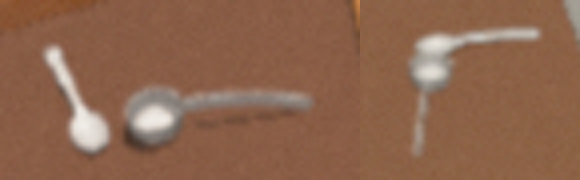

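The wanted cup is the one in the middle: side (261,257), scene (341,176), with its mouth up and its handle toward the tray and kettle. The teaspoon is the left one, scene (145,225), with its bowl away from the robot. Next come coarse positions.

```bash
python3 - <<'E'
from h import *; from cell import bot
cs=bot.camera("side"); cc=bot.camera("scene")
S=lambda p:np.array([215,100])+np.array(p)/2.8
C=lambda p:np.array([200,140])+np.array(p)/4.4
np.set_printoptions(precision=1,suppress=True)
print("tray side",onz(cs,S([(42,160),(185,160),(186,345),(18,342)]),14)[:,:2].tolist())
print("tray scene",onz(cc,C([(50,212),(418,153),(495,325),(92,393)]),14)[:,:2].tolist())
# cup rim center z=52
print("cup rim side",onz(cs,S([(131,436)]),52)," handle",onz(cs,S([(103,418)]),33))
print("cup rim scene",onz(cc,C([(624,133)]),52)," handle",onz(cc,C([(603,178)]),33))
print("other rims: inv",onz(cs,S([(229,415)]),52),onz(cc,C([(546,63)]),52),"steel",onz(cs,S([(211,533)]),52),onz(cc,C([(702,58)]),52))
Z=lambda p:np.array([125,200])+np.array(p)/4.
print("spoon bowl, end scene",onz(cc,Z([(90,130),(53,50)]),8))
Z2=lambda p:np.array([225,110])+(np.array(p)-[360,0])/4.
print("spoon bowl, end side",onz(cs,Z2([(436,45),(538,34)]),8))
print("scoop bowl,end scene",onz(cc,Z([(153,118),(310,102)]),15))
E
```

```text
tray side [[593.2851955334056, -153.59119440174618], [402.44576023307263, -116.38006337296031], [469.6240830285624, 177.94355977779628], [661.4246892266235, 136.77237127404817]]
tray scene [[406.432285948551, -114.33802226726311], [470.5786161964137, 174.67646081021627], [665.2299763270846, 126.85196556304089], [598.3739442144762, -158.39927762469569]]
cup rim side [[559.5 303.1  52. ]]  handle [[583.  265.7  33. ]]
cup rim scene [[560.2 304.6  52. ]]  handle [[580.3 274.2  33. ]]
other rims: inv [[452.6 298.1  52. ]] [[456.3 300.   52. ]] steel [[503.2 422.2  52. ]] [[507.2 417.3  52. ]]
spoon bowl, end scene [[ 505.4 -363.2    8. ]
 [ 405.9 -366.7    8. ]]
spoon bowl, end side [[ 506.1 -358.6    8. ]
 [ 397.  -355.4    8. ]]
scoop bowl,end scene [[ 521.6 -317.1   15. ]
 [ 559.1 -203.4   15. ]]
```

```bash
cat >> h.py <<'E'
def goto(st,p,ydeg=None):
    """deltas for TCP world p, with tool y axis along world heading ydeg (mod 180)"""
    Rt=R.from_quat(st["eef_rot"]).as_matrix()
    d=Rt.T@(np.array(p,float)-st["tcp_pos"])
    s=0
    if ydeg is not None:
        a=np.radians(ydeg); v=Rt.T@np.array([np.cos(a),np.sin(a),0])
        s=np.arctan2(v[2],v[1])
    return np.round(d,1),round(s,3),round((s+np.pi/2)%np.pi-np.pi/2,3)
def rep(st):
    Rt=R.from_quat(st["eef_rot"]).as_matrix()
    np.set_printoptions(precision=3,suppress=True)
    print("t",st["t"],"tcp",st["tcp_pos"],"q",st["qpos"],"w",st["width"],"F",st["ft_force"]);print("tool axes (cols)",Rt.tolist()); print("y heading",np.degrees(np.arctan2(Rt[1,1],Rt[0,1])))
E
python3 - <<'E'
from h import *; from cell import bot
s=bot.observe(); rep(s)
print(goto(s,(420,-250,330)), goto(s,(500,280,330),33))
E
```

```text
t 0.25 tcp [ 152.339 -580.017  236.245] q [-1.429  0.359  1.511  0.     1.273 -0.115] w 87.65190988307404 F [-0.154  0.02  -0.137]
tool axes (cols) [[-0.00010851963106973256, 0.2539863980609268, -0.9672077842033355], [0.0008996849982025323, -0.9672073736558429, -0.25398639119580957], [-0.9999995893951126, -0.0008977448430617374, -0.00012354676472581955]]
y heading -75.28646115287371
(array([ -93.5, -251.3, -342.7]), 0, 0.0) (array([ -93. , -743.6, -554.7]), np.float64(-1.89), np.float64(1.252))
```

Emit:
{"name": "move_arm", "arguments": {"deltas": [1,-90,-250,-340,-0.9,1,-90,-250,-340,-0.9,1,-90,-250,-340,-0.9,1,-90,-250,-340,-0.9,1,-90,-250,-340,-0.9,1,-90,-250,-340,-0.9,1,-90,-250,-340,-0.9,1,-90,-250,-340,-0.9,1,-90,-250,-340,-0.9,1,-90,-250,-340,-0.9], "grip_force": 15}}

```text
t: 1.08
tcp_pos: [409.3, -261.5, 323.9]
eef_rot: [0.592, 0.387, -0.592, 0.386]
ft_force: [0.1, 0.0, -0.0]
width: 87.5
```

```bash
python3 - <<'E'
from h import *; from cell import bot
s=bot.observe(); rep(s)
print(goto(s,(490,285,300),33))
E
```

```text
t 1.0833 tcp [ 409.261 -261.476  323.944] q [-0.711  0.118  1.619  0.001  1.406 -0.297] w 87.48770920787128 F [ 0.102  0.009 -0.016]
tool axes (cols) [[0.00010316744828925417, 0.9154967831076037, -0.40232527819676794], [0.000672402062581734, -0.402325252895288, -0.9154965531110474], [-0.9999997686159452, -0.0001760749035861764, -0.0006570887949719773]]
y heading -23.723622359157112
(array([  24.3, -145.9, -532.8]), np.float64(-0.99), np.float64(-0.99))
```

Emit:
{"name": "move_arm", "arguments": {"deltas": [1,25,-140,-535,-0.99,1,25,-140,-535,-0.99,1,25,-140,-535,-0.99,1,25,-140,-535,-0.99,1,25,-140,-535,-0.99,1,25,-140,-535,-0.99,1,25,-140,-535,-0.99,1,25,-140,-535,-0.99,1,25,-140,-535,-0.99,1,25,-140,-535,-0.99]}}

```text
t: 1.92
tcp_pos: [474.2, 149.9, 305.4]
eef_rot: [0.337, 0.621, -0.337, 0.622]
ft_force: [-0.4, -0.6, -0.5]
width: 87.5
```

```bash
python3 - <<'E'
from h import *; from cell import bot
s=bot.observe(); rep(s)
c=bot.camera("wrist"); cv2.imwrite("pics/w1.png",c["pixels"])
print(goto(s,(560,304,250),33))
E
```

```text
t 1.9167 tcp [474.151 149.893 305.416] q [ 0.167  0.149  1.627  0.001  1.365 -0.41 ] w 87.48432020291624 F [-0.407 -0.647 -0.466]
tool axes (cols) [[0.0006504918762416656, 0.8382614183224879, 0.545268164678895], [0.0006209362526439777, 0.5452678363382021, -0.8382616543139896], [-0.9999995956491632, 0.0008838591671579965, -0.00016581460591524877]]
y heading 33.04298308649698
(array([ 55.6, 155.9, -82.4]), np.float64(0.001), np.float64(0.001))
```

View pics/w1.png

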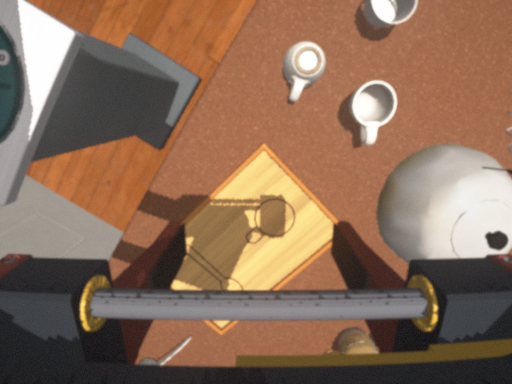

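The wrist view shows the upright cup at (374,103), with its handle down and slightly left at (369,135). The inverted cup is at (305,60), the kettle lower right near (450,210), and the tray's cup outline at (274,216). I'll measure the cup and the tray.

```bash
python3 - <<'E'
from h import *; from cell import bot
np.set_printoptions(precision=1,suppress=True)
s=bot.observe(); c=bot.camera("wrist"); im=c["pixels"]
hsv=cv2.cvtColor(im,cv2.COLOR_BGR2HSV)
m=((hsv[...,1]<60)&(hsv[...,2]>110)).astype(np.uint8)*255
roi=np.zeros_like(m); roi[70:152,335:402]=m[70:152,335:402]
n,l,st,ce=cv2.connectedComponentsWithStats(roi); i=1+np.argmax(st[1:,4]); print(st[i],ce[i])
ys,xs=np.where(l==i)
# table-ish rectification at rim height z=52
P=onz(c,np.c_[xs,ys],50,s)[:,:2]
# boundary contour
cn=max(cv2.findContours((l==i).astype(np.uint8),cv2.RETR_EXTERNAL,cv2.CHAIN_APPROX_NONE)[0],key=len).reshape(-1,2)
Q=onz(c,cn,52,s)[:,:2]
d=np.linalg.norm(Q-[560,304],axis=1)
# circle fit on rim part
g=np.ones(len(Q),bool)
for _ in range(6):
    A=np.c_[2*Q[g],np.ones(g.sum())]; b=(Q[g]**2).sum(1); x=np.linalg.lstsq(A,b,rcond=None)[0]
    r=np.sqrt(x[2]+x[0]**2+x[1]**2); e=np.linalg.norm(Q-x[:2],axis=1)-r; g=np.abs(e)<2.5
print("rim z52 centre",x[:2],"r",r,g.sum(),len(Q))
# handle: pixels of mask beyond
H=onz(c,np.c_[xs,ys],50,s)[:,:2]; rr=np.linalg.norm(H-x[:2],axis=1); h=H[rr>r+5].mean(0); v=h-x[:2]
print("handle",h,v,"heading",np.degrees(np.arctan2(v[1],v[0])), "max",rr.max())
# tray
t=cv2.inRange(hsv,(10,80,60),(28,255,255)); 
z=cv2.resize(im[130:340,130:350],None,fx=3,fy=3,interpolation=cv2.INTER_CUBIC)[:,:]
cv2.imwrite("pics/w1t.png",cv2.resize(z,None,fx=.9,fy=.9))
z=im[30:160,270:410]; cv2.imwrite("pics/w1c.png",cv2.resize(z,None,fx=4,fy=4,interpolation=cv2.INTER_CUBIC))
E
```

```text
[ 345   86   47   64 1953] [367.7 113.4]
rim z52 centre [560.  298.6] r 32.328483976428814 96 157
handle [581.2 261.2] [ 21.2 -37.3] heading -60.3776506926493 max 50.50444371788936
```

View pics/w1t.png

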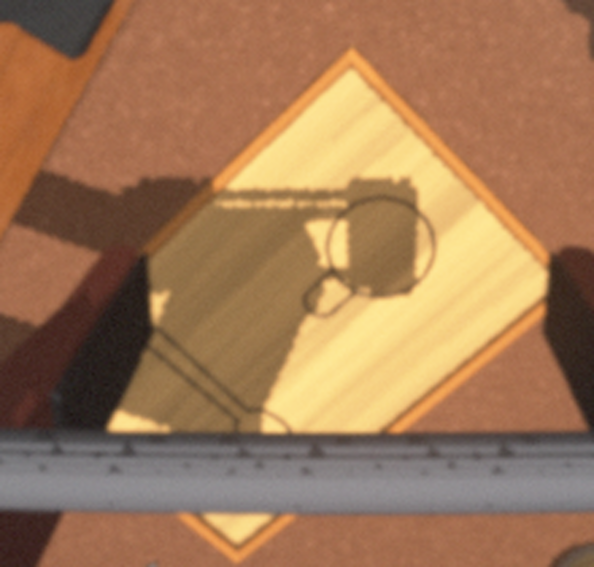

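View pics/w1c.png

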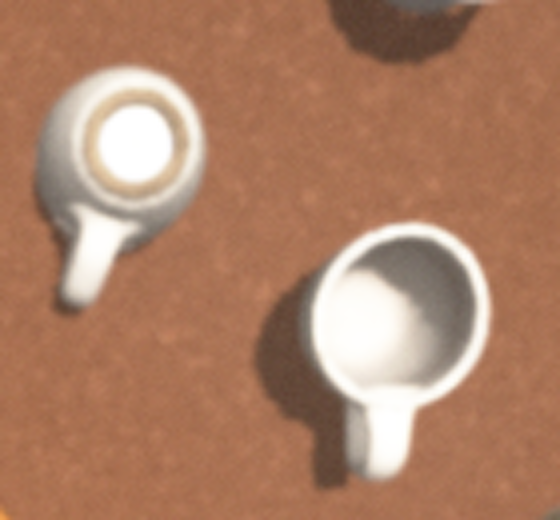

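```bash
python3 - <<'E'
from h import *; from cell import bot
np.set_printoptions(precision=1,suppress=True)
s=bot.observe(); c=bot.camera("wrist"); im=c["pixels"]; print(s["joint_vel"],s["tcp_pos"])
cv2.imwrite("pics/w2c.png",cv2.resize(im[60:200,310:450],None,fx=4,fy=4,interpolation=cv2.INTER_CUBIC))
T=lambda p:130+np.array(p)/2.7
C=lambda p:np.array([270,30])+np.array(p)/4.
print("rim pts",onz(c,C([(310,310),(490,308),(400,223),(400,408),(400,315)]),52,s))
print("handle top",onz(c,C([(380,478),(384,430)]),48,s))
print("tray corners",onz(c,T([(351,48),(550,258),(237,563)]),14,s))
k=onz(c,T([(381,247),(435,247),(327,247),(381,197),(381,297),(312,305)]),6,s);print("circle",k)
E
```

```text
[-0.1 -0.   0.  -0.1  0.  -0.1] [474.6 153.1 305.1]
rim pts [[532.1 282.3  52. ]
 [582.  317.1  52. ]
 [539.9 321.1  52. ]
 [577.2 274.   52. ]
 [558.1 298.   52. ]]
handle top [[587.9 251.9  48. ]
 [578.7 265.6  48. ]]
tray corners [[ 468.2  169.9   14. ]
 [ 635.6  131.1   14. ]
 [ 595.7 -164.4   14. ]]
circle [[549.5  79.4   6. ]
 [576.7  97.2   6. ]
 [522.5  61.6   6. ]
 [531.9 105.6   6. ]
 [567.9  52.2   6. ]
 [535.6  24.5   6. ]]
```

View pics/w2c.png

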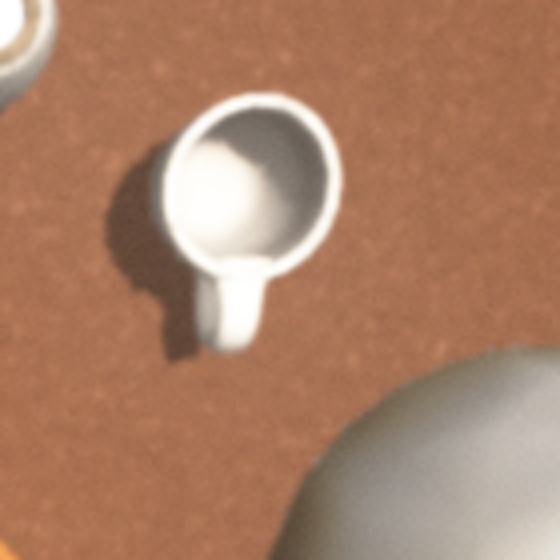

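```bash
python3 - <<'E'
from h import *; from cell import bot
s=bot.observe(); print(goto(s,(559,302,250),32))
E
```

```text
(array([ 55.1, 154.1, -80.1]), np.float64(0.023), np.float64(0.023))
```

Emit:
{"name": "move_arm", "arguments": {"deltas": [1,50,154,-80,0,1,50,154,-80,0,1,50,154,-80,0,1,50,154,-80,0,1,50,154,-80,0,1,50,154,-80,0,1,50,154,-80,0,1,50,154,-80,0]}}

```text
t: 2.73
tcp_pos: [558.6, 299.8, 255.4]
eef_rot: [0.336, 0.622, -0.336, 0.622]
ft_force: [0.0, 0.7, -0.7]
width: 87.8
```

```bash
python3 - <<'E'
from h import *; from cell import bot
s=bot.observe(); rep(s); print(s["joint_vel"])
c=bot.camera("wrist"); cv2.imwrite("pics/w3.png",c["pixels"])
im=c["pixels"];np.save("w3.npy",im)
import pickle; pickle.dump((s,c),open("w3.pkl","wb"))
cv2.imwrite("pics/w3c.png",cv2.resize(im[100:260,180:340],None,fx=3.5,fy=3.5,interpolation=cv2.INTER_CUBIC))
c=bot.camera("scene");cv2.imwrite("pics/s3.png",cv2.resize(c["pixels"][80:260,280:440],None,fx=3,fy=3))
E
```

```text
t 2.7333 tcp [558.605 299.781 255.401] q [ 0.384  0.393  1.408  0.     1.341 -0.196] w 87.788007844398 F [ 0.04   0.667 -0.657]
tool axes (cols) [[-0.0009583576552376627, 0.8364552356697277, 0.5480344152252717], [-0.00022644273335054033, 0.5480344713238395, -0.8364557172764668], [-0.9999995151370292, -0.0009257221508729985, -0.000335803821036873]]
y heading 33.232289796854346
[-0.004 -0.018  0.005  0.002 -0.002  0.003]
```

View pics/w3.png

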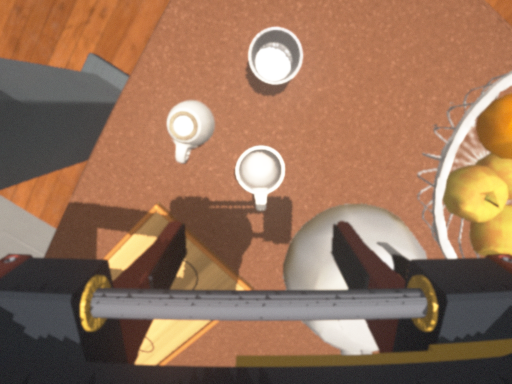

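View pics/w3c.png

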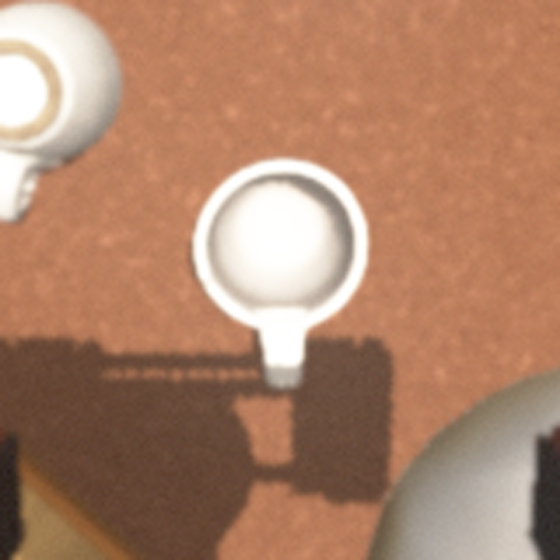

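View pics/s3.png

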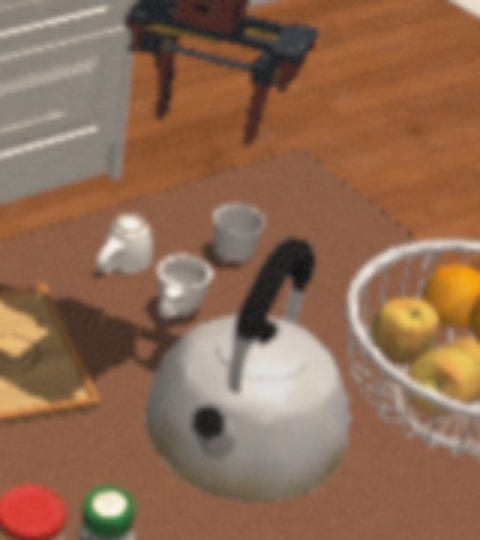

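```bash
python3 - <<'E'
from h import *; import pickle
np.set_printoptions(precision=1,suppress=True)
s,c=pickle.load(open("w3.pkl","rb")); 
C=lambda p:np.array([180,100])+np.array(p)/3.5
print("rim",onz(c,C([(193,245),(369,245),(281,157),(281,333)]),52,s))
b=onz(c,C([(281,245)]),52,s)[0]; h=onz(c,C([(283,368)]),50,s)[0];v=h-b;print(b,h,np.degrees(np.arctan2(v[1],v[0])))
print("inv foot/handle",onz(c,C([(18,88)]),52,s),onz(c,C([(15,210)]),30,s))
from cell import bot
cs=bot.camera("side"); im=cs["pixels"]
cv2.imwrite("pics/sd3.png",cv2.resize(im[190:300,140:300],None,fx=4,fy=4,interpolation=cv2.INTER_CUBIC))
E
```

```text
rim [[534.6 286.4  52. ]
 [585.5 319.8  52. ]
 [543.4 328.4  52. ]
 [577.6 276.5  52. ]]
[560.1 303.   52. ] [585.7 265.4  50. ] -55.747229935614136
inv foot/handle [[457.1 299.7  52. ]] [[474.1 256.9  30. ]]
```

View pics/sd3.png

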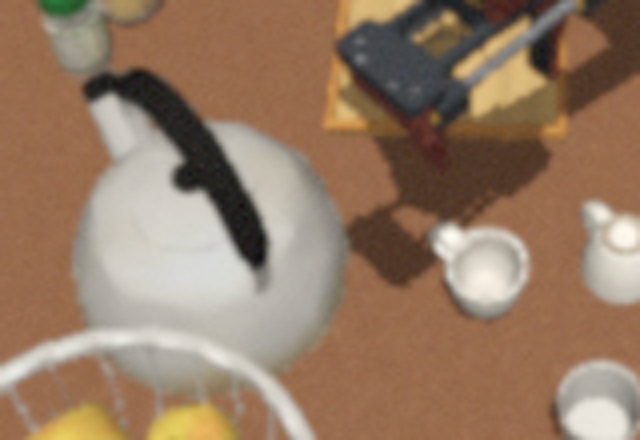

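```bash
python3 - <<'E'
from h import *; from cell import bot
np.set_printoptions(precision=1,suppress=True)
cs=bot.camera("side"); cc=bot.camera("scene")
def tri(a,b):
    o1,d1=ray(cs,[a]);o2,d2=ray(cc,[b]);d1=d1[0];d2=d2[0]
    x=np.linalg.lstsq(np.c_[d1,-d2],o2-o1,rcond=None)[0];p,q=o1+d1*x[0],o2+d2*x[1];return (p+q)/2,np.linalg.norm(p-q)
S=lambda x,y:(140+x/4,190+y/4);C=lambda x,y:(280+x/3,80+y/3)
print("lid",tri(S(195,215),C(263,352)))
print("knob",tri(S(188,178),C(263,330)))
print("handle near cup end post",tri(S(263,285),C(295,305)))
print("handle far end",tri(S(115,150),C(235,385)))
print("side kettle right edge at z60",onz(cs,[S(345,250)],60), "left",onz(cs,[S(78,250)],60))
E
```

```text
lid (array([759. , 255.1, 107. ]), np.float64(5.110598304324423))
knob (array([759.2, 246.5, 140.5]), np.float64(2.0741345951124224))
handle near cup end post (array([717.9, 323.4, 112.5]), np.float64(1.3368934158458228))
handle far end (array([804.6, 193.8, 121.6]), np.float64(20.672775992018575))
side kettle right edge at z60 [[660.4 277.6  60. ]] left [[852.8 240.9  60. ]]
```

```bash
python3 - <<'E'
from h import *; from cell import bot
s=bot.observe(); rep(s); print(goto(s,(560,303,38),34))
E
```

```text
t 2.9833 tcp [558.911 300.722 256.004] q [ 0.384  0.393  1.407  0.001  1.341 -0.196] w 88.04549685890913 F [-0.523  0.61   0.977]
tool axes (cols) [[0.0005866476090371497, 0.8364459120544365, 0.5480491693744322], [0.0010709115666617808, 0.5480484239203108, -0.8364459206588791], [-0.9999992544962218, 0.0010776111940258293, -0.0005742483045766411]]
y heading 33.23325124306063
(array([218. ,   1.9,  -1.2]), np.float64(-0.013), np.float64(-0.013))
```

Emit:
{"name": "move_arm", "arguments": {"deltas": [1,40,2,-1,-0.013,1,80,2,-1,-0.013,1,120,2,-1,-0.013,1,155,2,-1,-0.013,1,185,2,-1,-0.013,1,205,2,-1,-0.013,1,218,2,-1,-0.013,1,218,2,-1,-0.013,1,218,2,-1,-0.013]}}

```text
t: 3.73
tcp_pos: [560.3, 302.8, 38.3]
eef_rot: [0.333, 0.624, -0.332, 0.624]
ft_force: [0.8, -0.7, 0.3]
width: 87.9
```

```bash
python3 - <<'E'
from h import *; from cell import bot
s=bot.observe(); rep(s); print(goto(s,(560,303,38),34))
c=bot.camera("wrist"); cv2.imwrite("pics/w4.png",c["pixels"])
E
```

```text
t 3.7333 tcp [560.292 302.762  38.303] q [ 0.387  0.629  1.603  0.001  0.908 -0.207] w 87.86656849261108 F [ 0.823 -0.709  0.302]
tool axes (cols) [[0.0004163113093195725, 0.8293448657027966, 0.5587368973115202], [0.0009804201220403042, 0.5587363386891678, -0.829344767032751], [-0.9999994327304783, 0.0008930625028912842, -0.0005804981377218188]]
y heading 33.96846751108057
(array([ 0.3, -0.1, -0.4]), np.float64(-0.001), np.float64(-0.001))
```

View pics/w4.png

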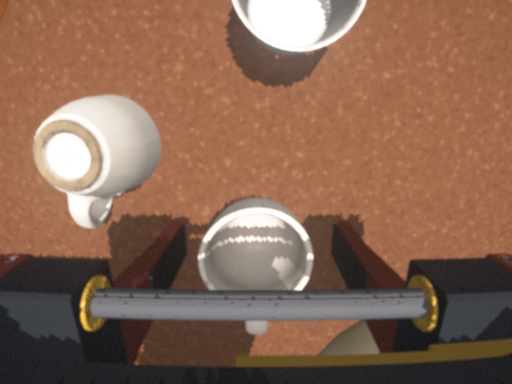

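The cup at (256,250) sits centred between the fingers. I'm closing the gripper.

Emit:
{"name": "move_arm", "arguments": {"deltas": [0,0,0,0,0,0,0,0,0,0,0,0,0,0,0,0,0,0,0,0,0,0,0,0,0,0,0,0,0,0], "grip_force": 20}}

```text
t: 4.28
tcp_pos: [561.3, 303.3, 39.8]
eef_rot: [0.333, 0.624, -0.331, 0.625]
ft_force: [-0.9, -0.6, 4.4]
width: 57.0
```

Emit:
{"name": "move_arm", "arguments": {"deltas": [0,0,0,0,0,0,0,0,0,0,0,-10,0,0,0,0,-25,0,0,0,0,-25,0,0,0,0,-25,0,0,0]}}

```text
t: 4.78
tcp_pos: [562.0, 303.6, 65.7]
eef_rot: [0.334, 0.623, -0.33, 0.625]
ft_force: [0.2, -0.0, -1.3]
width: 57.3
```

```bash
python3 - <<'E'
from h import *; from cell import bot
s=bot.observe(); rep(s)
c=bot.camera("wrist"); cv2.imwrite("pics/w5.png",c["pixels"])
c=bot.camera("side"); cv2.imwrite("pics/sd5.png",cv2.resize(c["pixels"][190:320,170:340],None,fx=4,fy=4,interpolation=cv2.INTER_CUBIC))
E
```

```text
t 4.7833 tcp [561.988 303.554  65.735] q [ 0.387  0.593  1.587  0.001  0.956 -0.207] w 57.30206474412801 F [ 0.205 -0.048 -1.326]
tool axes (cols) [[0.004841446673461924, 0.8292655503813093, 0.5588337922360205], [0.0028230457944449783, 0.5588267804961351, -0.8292796029161495], [-0.999984295279956, 0.005592526361873851, 0.00036447543299239493]]
y heading 33.97530437090887
```

View pics/w5.png

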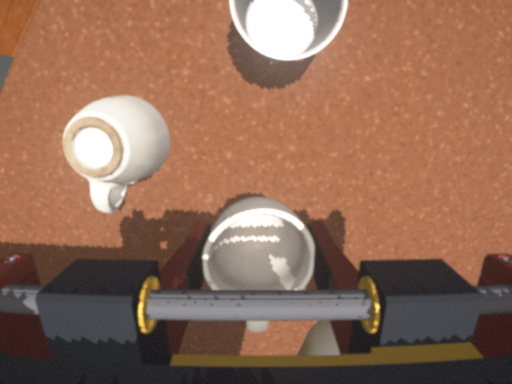

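View pics/sd5.png

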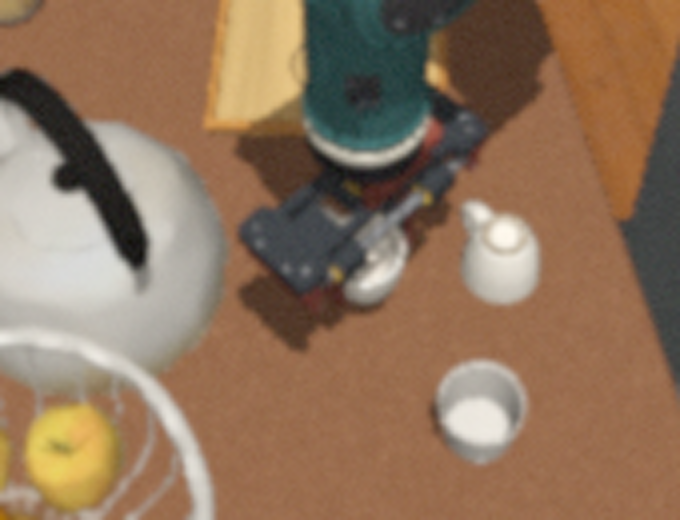

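The cup is held and lifted. Next I carry it over the tray and look at the outline beside it.

```bash
python3 - <<'E'
from h import *; from cell import bot
s=bot.observe(); print(s["tcp_pos"],goto(s,(555,250,190)),goto(s,(531,-1,200),-13))
E
```

```text
[560.93859544 303.09050763  64.52924704] (array([-125.6,  -34.2,   40.7]), 0, 0.0) (array([-136.1, -194.3,  235.4]), np.float64(0.82), np.float64(0.82))
```

Emit:
{"name": "move_arm", "arguments": {"deltas": [0,-35,0,0,0,0,-70,0,0,0,0,-105,-15,20,0.1,0,-130,-40,50,0.2,0,-136,-70,85,0.3,0,-136,-95,115,0.4,0,-136,-120,145,0.5,0,-136,-145,175,0.6,0,-136,-170,205,0.7,0,-136,-194,235,0.82]}}

```text
t: 5.72
tcp_pos: [529.7, -2.5, 199.3]
eef_rot: [0.555, 0.439, -0.554, 0.439]
ft_force: [0.3, -0.4, -1.3]
width: 57.4
```

Emit:
{"name": "move_arm", "arguments": {"deltas": [0,0,0,0,0,0,0,0,0,0,0,0,0,0,0]}}

```text
t: 5.97
tcp_pos: [529.3, -2.3, 198.7]
eef_rot: [0.555, 0.439, -0.554, 0.438]
ft_force: [0.0, 0.7, -0.7]
width: 57.2
```

```bash
python3 - <<'E'
from h import *; from cell import bot; import pickle
s=bot.observe(); rep(s); print(s["joint_vel"])
c=bot.camera("wrist"); cv2.imwrite("pics/w6.png",cv2.resize(c["pixels"],(768,576),interpolation=cv2.INTER_CUBIC)); pickle.dump((s,c),open("w6.pkl","wb"))
E
```

```text
t 5.9667 tcp [529.314  -2.251 198.71 ] q [-0.137  0.297  1.709  0.003  1.135  0.094] w 57.24959648312702 F [ 0.016  0.662 -0.729]
tool axes (cols) [[4.6564514783020705e-05, 0.9732167293314387, -0.22988952908117322], [0.0026045568199805635, -0.22988886760806482, -0.9732134014868751], [-0.9999966070520029, -0.0005534431309899279, -0.002545502933273547]]
y heading -13.290531082154285
[ 0.033  0.    -0.007  0.002  0.    -0.   ]
```

View pics/w6.png

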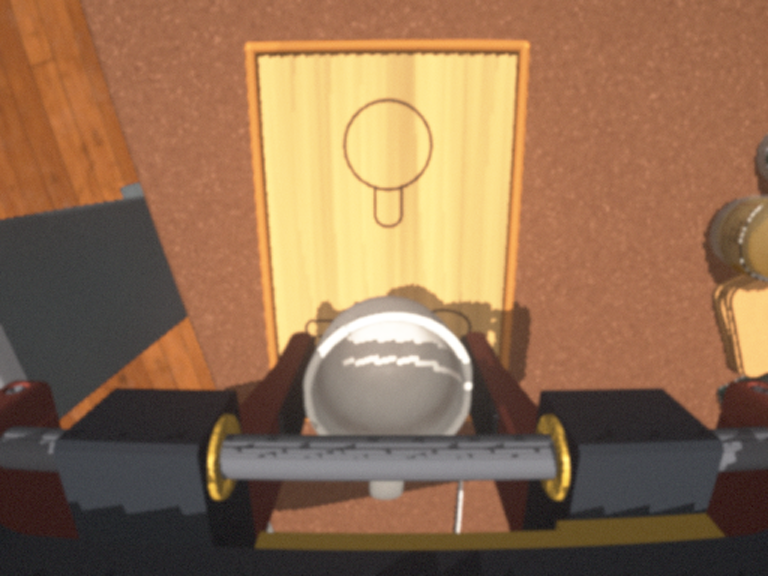

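The view shows the tray with its cup outline at (388,144), the stub straight below it at (388,205), and the tray's top corners at (247,43) and (528,42), in the 1.5x picture.

```bash
python3 - <<'E'
from h import *; import pickle
np.set_printoptions(precision=2,suppress=True)
s,c=pickle.load(open("w6.pkl","rb"));im=c["pixels"]
S=lambda p:np.array(p)/1.5
g=cv2.GaussianBlur(im[...,2],(3,3),0).astype(float); bg=cv2.medianBlur(im[...,2],21).astype(float)
m=(bg-g>35); r=np.zeros_like(m); r[62:155,222:295]=m[62:155,222:295]
ys,xs=np.where(r); P=onz(c,np.c_[xs,ys],6,s)[:,:2]
g=np.linalg.norm(P-onz(c,[S((388,144))],6,s)[0,:2],axis=1); g=np.abs(g-32)<5
for _ in range(8):
    A=np.c_[2*P[g],np.ones(g.sum())];x=np.linalg.lstsq(A,(P[g]**2).sum(1),rcond=None)[0];R0=np.sqrt(x[2]+x[0]**2+x[1]**2);e=np.linalg.norm(P-x[:2],axis=1)-R0;g=np.abs(e)<1.5
print("circle",x[:2],R0,g.sum())
tip=onz(c,[S((388,222))],6,s)[0,:2]; v=tip-x[:2];print("stub heading",np.degrees(np.arctan2(v[1],v[0])))
st=P[(e>4)&((P-x[:2])@v/np.linalg.norm(v)>30)]; w=st.mean(0)-x[:2];print("stub mean heading",np.degrees(np.arctan2(w[1],w[0])),len(st))
k=onz(c,[S((246,43)),S((529,42))],14,s)[:,:2];d=k[1]-k[0];print("corners",k,np.linalg.norm(d),"x heading",np.degrees(np.arctan2(d[1],d[0])))
f=onz(c,[S((258,55)),S((282,330)),S((517,55)),S((497,330))],6,s)[:,:2]; print([np.degrees(np.arctan2(*(a[::-1]))) for a in (f[0]-f[1],f[2]-f[3])])
ce=cv2.findContours(((im.min(2)>150)*255).astype(np.uint8)[:10],1,2)
# rim of the held cup in tool coords at assumed plane z= TCP+14
R_=lambda p:onz(c,S(p),s["tcp_pos"][2]+13,s)
q=R_([(304,385),(473,382),(388,311),(388,497)]); Rt=R.from_quat(s["eef_rot"]).as_matrix(); print("cup rim L,R,top, handle in tool",(q-s["tcp_pos"])@Rt)
E
```

```text
circle [549.45  83.36] 31.81336967380375 264
stub heading -102.69921217607201
stub mean heading -95.47666856743227 63
corners [[470.26 173.23]
 [660.96 128.83]] 195.80157084209267 x heading -13.104353848713663
[np.float64(78.09901298437883), np.float64(76.23564202099996)]
cup rim L,R,top, handle in tool [[-12.98 -27.97  -3.64]
 [-13.    29.39  -4.81]
 [-12.92   0.57 -30.27]
 [-13.11   0.59  43.21]]
```

```bash
python3 - <<'E'
from h import *; from cell import bot
s=bot.observe(); print(s["tcp_pos"],goto(s,(549.4,83,70),-12.9))
E
```

```text
[529.47836849  -1.58326296 198.80645414] (array([ 1.29e+02,  1.00e-01, -8.66e+01]), np.float64(-0.006), np.float64(-0.006))
```

Emit:
{"name": "move_arm", "arguments": {"deltas": [0,10,0,-30,-0.006,0,30,0,-60,-0.006,0,60,0,-80,-0.006,0,95,0,-86.6,-0.006,0,120,0,-86.6,-0.006,0,129,0,-86.6,-0.006,0,129,0,-86.6,-0.006,0,129,0,-86.6,-0.006]}}

```text
t: 6.68
tcp_pos: [549.4, 83.9, 70.2]
eef_rot: [0.553, 0.442, -0.552, 0.44]
ft_force: [-0.4, 0.3, -1.1]
width: 57.1
```

```bash
python3 - <<'E'
from h import *; from cell import bot
s=bot.observe(); rep(s);print(goto(s,(549.4,83,47),-12.9))
c=bot.camera("wrist"); cv2.imwrite("pics/w7.png",c["pixels"])
c=bot.camera("scene"); cv2.imwrite("pics/s7.png",cv2.resize(c["pixels"][130:250,180:340],None,fx=4,fy=4))
E
```

```text
t 6.6833 tcp [549.412  83.891  70.246] q [0.025 0.499 1.773 0.003 0.87  0.246] w 57.05016740868299 F [-0.352  0.334 -1.076]
tool axes (cols) [[-0.00010009730125307148, 0.9752119191172377, -0.2212729147279539], [0.0026100354528588166, -0.22127190736665606, -0.9752086600954981], [-0.9999965888419144, -0.0006751459072315558, -0.0025231889621759873]]
y heading -12.783752176583665
(array([23.2,  0.2,  0.9]), np.float64(0.002), np.float64(0.002))
```

View pics/w7.png

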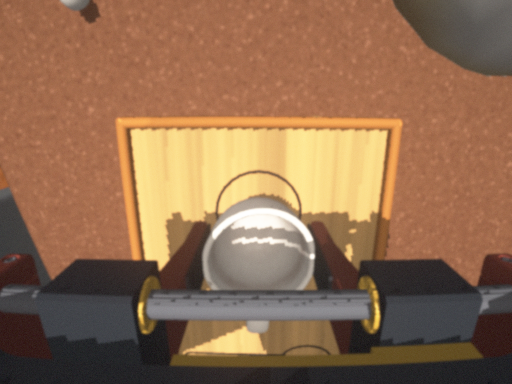

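View pics/s7.png

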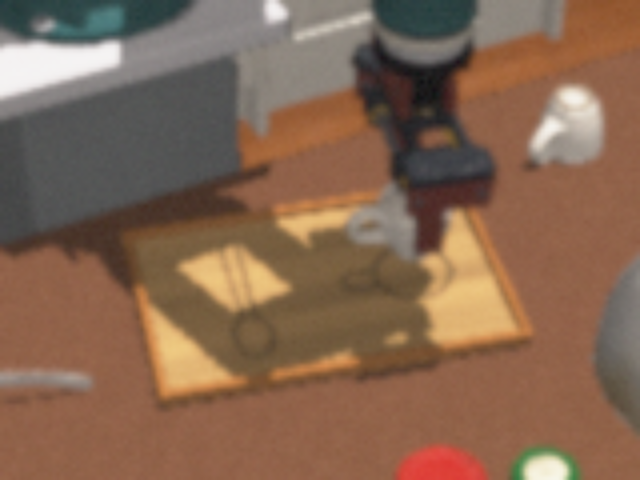

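The cup at (258,250) hangs over the circle, whose arc is centred at u = 258 in the picture. I'm lowering it.

Emit:
{"name": "move_arm", "arguments": {"deltas": [0,12,0,0.5,0,0,20,0,0.5,0,0,23,0,0.5,0,0,24,0,0.5,0,0,25,0,0.5,0,0,25,0,0.5,0]}}

```text
t: 7.28
tcp_pos: [550.9, 82.8, 46.9]
eef_rot: [0.554, 0.441, -0.551, 0.441]
ft_force: [0.0, 0.3, -1.4]
width: 56.9
```

```bash
python3 - <<'E'
from h import *; from cell import bot
s=bot.observe(); rep(s);print(goto(s,(549.4,83,45),-12.9))
c=bot.camera("wrist"); cv2.imwrite("pics/w8.png",c["pixels"])
E
```

```text
t 7.2833 tcp [550.883  82.783  46.865] q [0.023 0.535 1.788 0.004 0.815 0.245] w 56.88661903817685 F [ 0.048  0.301 -1.397]
tool axes (cols) [[0.003518602098806334, 0.9749153097075757, -0.22254832809314118], [0.0026618218803790006, -0.22255804838068322, -0.9749158065213934], [-0.9999902670244084, 0.0028379567938255357, -0.003378144119034643]]
y heading -12.859376725599097
(array([ 1.9, -1.5,  0.1]), np.float64(0.001), np.float64(0.001))
```

View pics/w8.png

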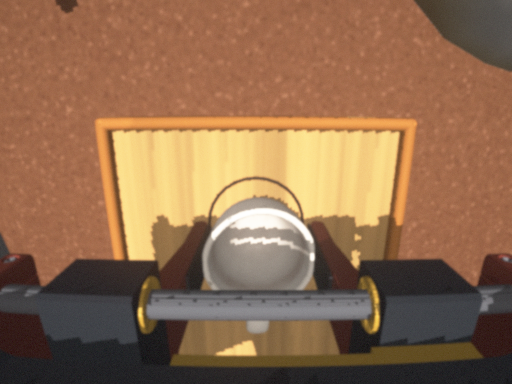

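Emit:
{"name": "move_arm", "arguments": {"deltas": [0,1,-1.5,0,0,0,2,-1.5,0,0,0,3,-1.5,0,0]}}

```text
t: 7.58
tcp_pos: [549.7, 83.5, 45.4]
eef_rot: [0.555, 0.441, -0.551, 0.441]
ft_force: [-5.6, 0.6, 25.4]
width: 57.1
```

Contact on the floor, so I'm easing off slightly and opening.

Emit:
{"name": "move_arm", "arguments": {"deltas": [0,-1,0,0,0,0.75,-1,0,0,0,0.85,-1,0,0,0,0.95,-1,0,0,0,1,-1,0,0,0,1,-1,0,0,0]}}

```text
t: 8.08
tcp_pos: [549.6, 83.4, 46.2]
eef_rot: [0.555, 0.441, -0.551, 0.441]
ft_force: [0.0, 0.1, -0.1]
width: 86.2
```

```bash
python3 - <<'E'
from h import *; from cell import bot
s=bot.observe(); rep(s)
c=bot.camera("wrist"); cv2.imwrite("pics/w9.png",c["pixels"])
E
```

```text
t 8.0833 tcp [549.603  83.44   46.228] q [0.024 0.534 1.792 0.004 0.811 0.246] w 86.16644446693503 F [ 0.03   0.096 -0.088]
tool axes (cols) [[0.004123243347608829, 0.9749106283166951, -0.22255845447756795], [0.0030307187639312394, -0.2225715072898158, -0.9749116569651395], [-0.9999869067183184, 0.003345285920031138, -0.00387239642119544]]
y heading -12.860188223719225
```

View pics/w9.png

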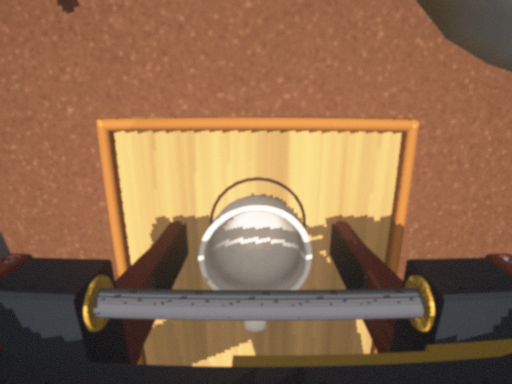

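Emit:
{"name": "move_arm", "arguments": {"deltas": [1,-20,0,0,0,1,-50,0,0,0,1,-90,0,0,0,1,-130,0,15,0,1,-150,0,30,0,1,-155,0,40,0,1,-155,0,40,0,1,-155,0,40,0,1,-155,0,40,0]}}

```text
t: 8.88
tcp_pos: [538.9, 44.3, 199.2]
eef_rot: [0.554, 0.442, -0.552, 0.44]
ft_force: [-1.4, -0.0, -0.6]
width: 88.2
```

```bash
python3 - <<'E'
from h import *; from cell import bot; import pickle
s=bot.observe(); rep(s); print(s["joint_vel"])
c=bot.camera("wrist"); pickle.dump((s,c),open("w10.pkl","wb"));cv2.imwrite("pics/w10.png",cv2.resize(c["pixels"],(768,576),interpolation=cv2.INTER_CUBIC))
E
```

```text
t 8.8833 tcp [538.902  44.314 199.233] q [-0.048  0.312  1.685  0.004  1.143  0.175] w 88.15000505320457 F [-1.44  -0.009 -0.576]
tool axes (cols) [[0.0009547038064766922, 0.9748157120117634, -0.22300990147444405], [0.003585205079305376, -0.2230119064604714, -0.9748091279226954], [-0.9999931173989058, 0.00013111775351448696, -0.0037078245580787483]]
y heading -12.885998714001518
[ 0.008  0.011 -0.    -0.001  0.003  0.   ]
```

View pics/w10.png

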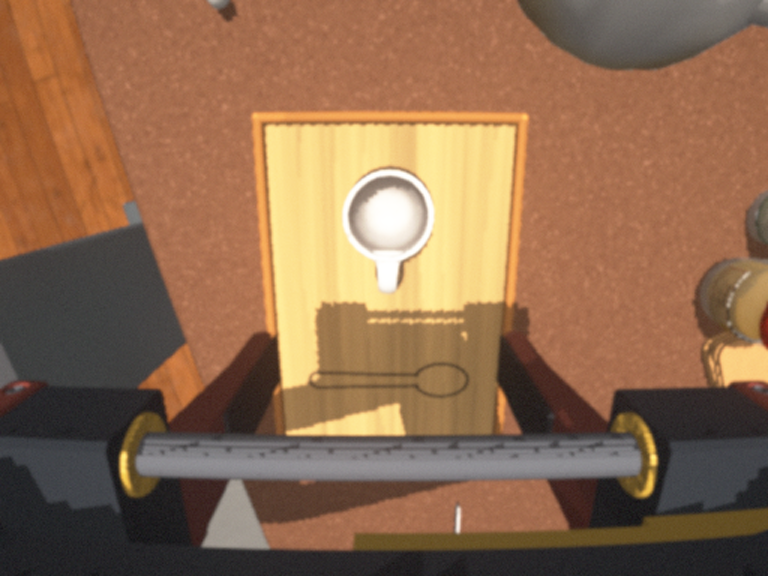

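The cup stands upright on its outline at (388,215), with its handle straight down at (388,275). The spoon outline runs from (309,379) to (468,380), with its bowl on the right.

```bash
python3 - <<'E'
from h import *; import pickle
np.set_printoptions(precision=2,suppress=True)
s,c=pickle.load(open("w10.pkl","rb"));im=c["pixels"]
S=lambda p:np.array(p)/1.5
q=onz(c,S([(342.5,215),(434.5,215),(388,168),(388,263.5)]),58,s)[:,:2];b=np.array([(q[0]+q[1])/2,(q[2]+q[3])/2]);print("rim",q,b)
h=onz(c,[S((388,275))],56,s)[0,:2];bc=onz(c,[S((388.5,215.5))],58,s)[0,:2];v=h-bc;print("cup handle hd",np.degrees(np.arctan2(v[1],v[0])))
k=onz(c,[S((253,114.5)),S((527,115))],14,s)[:,:2];d=k[1]-k[0];print("corners",k,np.linalg.norm(d),np.degrees(np.arctan2(d[1],d[0])))
o=onz(c,S([(309,379.5),(468,380),(442,363),(442,397)]),6,s)[:,:2];print("spoon outline",o,"centre",(o[0]+o[1])/2,"len",np.linalg.norm(o[1]-o[0]))
d=o[1]-o[0];print(np.degrees(np.arctan2(d[1],d[0])))
# model
a=np.radians(-12.9);ex=np.array([np.cos(a),np.sin(a)]);ey=np.array([-ex[1],ex[0]])
o0=np.array([549.45,83.36])-78.5*ey;print("tray origin from circle",o0,"spoon target",o0-65*ey)
cm=(k[0]+k[1])/2-150*ey;print("tray origin from corners",cm)
E
```

```text
rim [[520.25  92.46]
 [578.48  79.15]
 [555.65 114.79]
 [541.85  54.39]] [[549.36  85.8 ]
 [548.75  84.59]]
cup handle hd -103.32916239882967
corners [[469.96 172.67]
 [660.79 128.76]] 195.8159285934048 -12.960295419451647
spoon outline [[450.78 -41.12]
 [583.21 -71.88]
 [564.47 -51.12]
 [558.44 -82.92]] centre [516.99 -56.5 ] len 135.95679761901448
-13.0773081406362
tray origin from circle [531.92   6.84] spoon target [517.41 -56.52]
tray origin from corners [531.89   4.5 ]
```

The cup is within about 1.5 mm and 0.5° of its target. Now to the spoon.

```bash
python3 - <<'E'
from h import *; from cell import bot
np.set_printoptions(precision=1,suppress=True)
s=bot.observe(); print(s["tcp_pos"],goto(s,(465,-355,220),-90))
c=bot.camera("side"); print(onz(c,[(181,108),(220,106)],0))
E
```

```text
[538.9  44.5 199.1] (array([-22.4,  16.9, 405.8]), np.float64(1.346), np.float64(1.346))
[[ 764.  -511.5    0. ]
 [ 592.7 -492.     0. ]]
```

Emit:
{"name": "move_arm", "arguments": {"deltas": [1,-22,5,40,0.12,1,-22,10,80,0.25,1,-22,17,120,0.37,1,-22,17,160,0.5,1,-22,17,200,0.62,1,-22,17,240,0.75,1,-22,17,280,0.87,1,-22,17,320,1.0,1,-22,17,360,1.12,1,-22,17,390,1.25]}}

```text
t: 9.82
tcp_pos: [467.9, -341.9, 218.3]
eef_rot: [-0.706, -0.035, 0.707, -0.032]
ft_force: [0.3, -0.7, 0.2]
width: 87.7
```

Emit:
{"name": "move_arm", "arguments": {"deltas": [1,0,0,10,0.1,1,0,0,10,0.1,1,0,0,10,0.1,1,0,0,10,0.1]}}

```text
t: 10.15
tcp_pos: [458.2, -341.5, 217.5]
eef_rot: [-0.706, -0.002, 0.708, 0.003]
ft_force: [0.0, -0.3, 0.3]
width: 87.9
```

```bash
python3 - <<'E'
from h import *; from cell import bot; import pickle
s=bot.observe(); rep(s); print(s["joint_vel"])
c=bot.camera("wrist"); pickle.dump((s,c),open("w11.pkl","wb"));cv2.imwrite("pics/w11.png",cv2.resize(c["pixels"],(768,576),interpolation=cv2.INTER_CUBIC))
E
```

```text
t 10.15 tcp [ 458.211 -341.453  217.492] q [-0.763  0.339  1.593  0.003  1.215  0.808] w 87.89465593861591 F [ 0.033 -0.301  0.266]
tool axes (cols) [[-0.0017369631301796093, -0.001328934077097044, -0.9999976084437919], [0.005902601785075125, -0.9999817100462989, 0.001318660322931776], [-0.9999810709464713, -0.005900297204309019, 0.0017447755298601478]]
y heading -90.07614366170712
[ 0.011 -0.009 -0.004 -0.002 -0.     0.007]
```

View pics/w11.png

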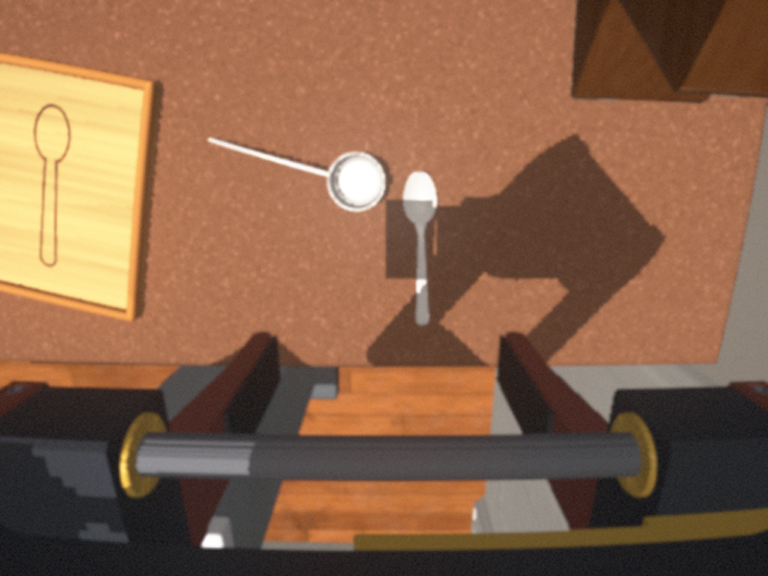

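The teaspoon runs from its bowl tip at (420,171) to its tail at (423,325). The scoop's cup is at (357,181), to its left.

```bash
python3 - <<'E'
from h import *; import pickle
from cell import bot
np.set_printoptions(precision=2,suppress=True)
s,c=pickle.load(open("w11.pkl","rb"))
S=lambda p:np.array(p)/1.5
o=onz(c,S([(420,171),(423,325.5)]),6,s)[:,:2];d=o[0]-o[1];m=o.mean(0);hd=np.degrees(np.arctan2(d[1],d[0]));print(o,m,np.linalg.norm(d),hd)
o=onz(c,S([(420,197),(421.5,255),(423,320)]),6,s)[:,:2];print(o)
sc=onz(c,S([(357,181),(210,140)]),20,s);print("scoop",sc)
s=bot.observe();print(goto(s,(m[0],m[1],60),hd-90),goto(s,(m[0],m[1],15),hd-90))
E
```

```text
[[ 525.76 -364.66]
 [ 396.04 -369.64]] [ 460.9  -367.15] 129.81444534746174 2.194285062540558
[[ 505.51 -365.  ]
 [ 458.24 -367.08]
 [ 401.11 -369.52]]
scoop [[ 518.75 -316.     20.  ]
 [ 550.21 -205.35   20.  ]]
(array([157.6,  26.6,  -2.7]), np.float64(-0.04), np.float64(-0.04)) (array([202.6,  26.8,  -2.7]), np.float64(-0.04), np.float64(-0.04))
```

Emit:
{"name": "move_arm", "arguments": {"deltas": [0.6,35,15,-3,-0.02,0.6,75,26,-3,-0.04,0.6,110,26,-3,-0.04,0.6,140,26,-3,-0.04,0.6,155,26,-3,-0.04,0.6,158,26,-3,-0.04,0.6,158,26,-3,-0.04,0.6,158,26,-3,-0.04]}}

```text
t: 10.87
tcp_pos: [462.3, -366.5, 60.6]
eef_rot: [-0.707, -0.016, 0.707, -0.013]
ft_force: [-0.6, -0.6, 0.6]
width: 52.4
```

```bash
python3 - <<'E'
from h import *; from cell import bot; import pickle
s=bot.observe(); rep(s); print(goto(s,(460.9,-367.1,16),-87.8))
c=bot.camera("wrist"); pickle.dump((s,c),open("w12.pkl","wb"));cv2.imwrite("pics/w12.png",cv2.resize(c["pixels"],(768,576),interpolation=cv2.INTER_CUBIC))
E
```

```text
t 10.8667 tcp [ 462.329 -366.463   60.588] q [-0.789  0.551  1.698  0.004  0.896  0.739] w 52.36331264090719 F [-0.633 -0.58   0.619]
tool axes (cols) [[-0.0002864185136945629, 0.04064491054867303, -0.999173613147848], [0.004387826653649153, -0.9991639844474168, -0.04064577666153808], [-0.9999903324241154, -0.004395842314332415, 0.00010783624152192034]]
y heading -87.67055397611549
(array([44.6,  0.8,  1.4]), np.float64(0.002), np.float64(0.002))
```

View pics/w12.png

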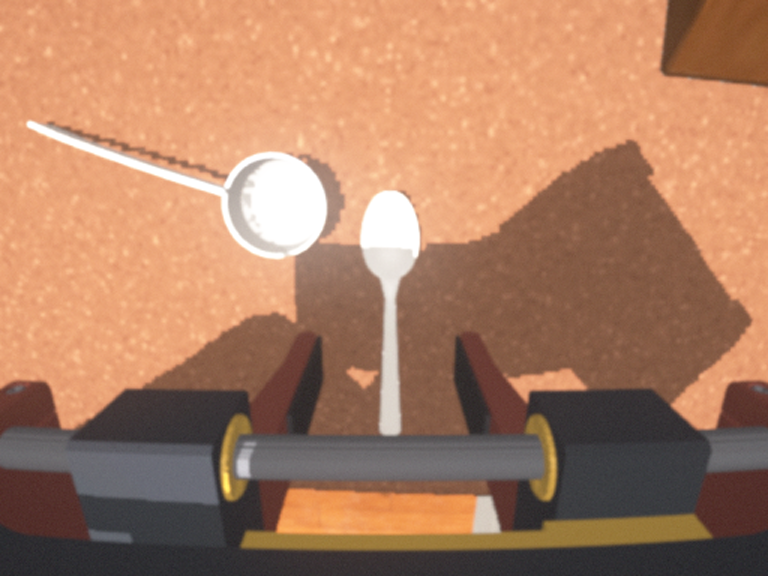

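The spoon is centred and aligned between the fingers, its shaft at u = 389 between fingertips at 313 and 465. I'm descending and closing.

Emit:
{"name": "move_arm", "arguments": {"deltas": [0.6,20,1,1.4,0,0.6,36,1,1.4,0,0.6,43,1,1.4,0,0.6,45,1,1.4,0,0.6,45,1,1.4,0]}}

```text
t: 11.33
tcp_pos: [461.6, -368.0, 16.7]
eef_rot: [0.707, 0.015, -0.707, 0.013]
ft_force: [0.8, -0.2, -0.2]
width: 52.8
```

Emit:
{"name": "move_arm", "arguments": {"deltas": [0,0,0,0,0,0,0,0,0,0,0,0,0,0,0,0,0,0,0,0,0,0,0,0,0,0,0,0,0,0,0,0,0,0,0], "grip_force": 12}}

```text
t: 11.92
tcp_pos: [461.7, -368.2, 17.0]
eef_rot: [0.707, 0.015, -0.706, 0.013]
ft_force: [-0.2, 0.2, 3.4]
width: 19.8
```

```bash
python3 - <<'E'
from h import *; from cell import bot; import pickle
s=bot.observe(); rep(s)
c=bot.camera("wrist"); cv2.imwrite("pics/w13.png",cv2.resize(c["pixels"],(768,576),interpolation=cv2.INTER_CUBIC))
E
```

```text
t 11.9167 tcp [ 461.739 -368.166   17.044] q [-0.792  0.614  1.723  0.004  0.805  0.736] w 19.751140374623773 F [-0.191  0.241  3.357]
tool axes (cols) [[0.0014295541021514748, 0.040475142126446186, -0.9991795230312286], [0.002764546211077329, -0.9991768857262011, -0.04047107997987603], [-0.9999951568179299, -0.002704422366178301, -0.0015402728165732414]]
y heading -87.68030303242392
```

View pics/w13.png

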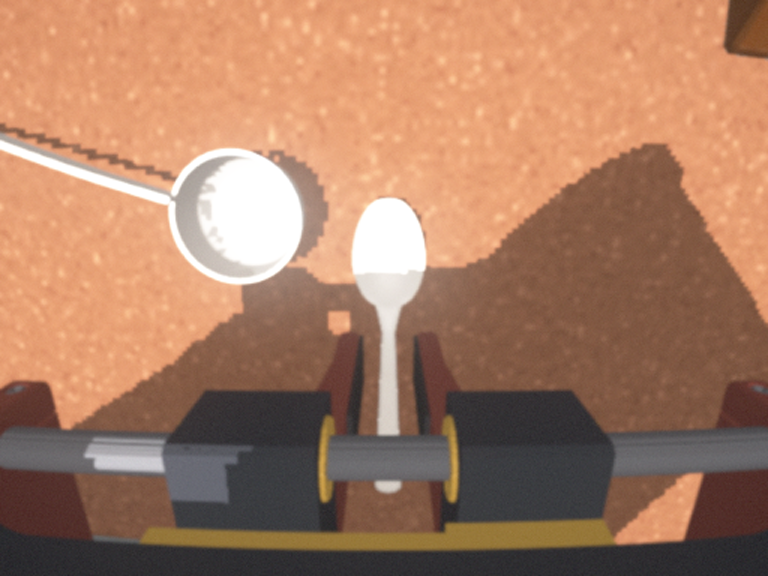

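Emit:
{"name": "move_arm", "arguments": {"deltas": [0,0,0,0,0,0,0,0,0,0,0,0,0,0,0,0,0,0,0,0,0,0,0,0,0,0,0,0,0,0]}}

```text
t: 12.47
tcp_pos: [461.7, -368.1, 17.0]
eef_rot: [0.707, 0.015, -0.706, 0.013]
ft_force: [0.1, 1.1, 3.2]
width: 19.9
```

```bash
python3 - <<'E'
from h import *; from cell import bot; import pickle
s=bot.observe(); rep(s)
c=bot.camera("wrist"); cv2.imwrite("pics/w14.png",cv2.resize(c["pixels"],(768,576),interpolation=cv2.INTER_CUBIC))
E
```

```text
t 12.4667 tcp [ 461.722 -368.134   17.023] q [-0.792  0.614  1.723  0.004  0.805  0.736] w 19.90503423062096 F [0.113 1.136 3.192]
tool axes (cols) [[0.001373377672250805, 0.04049520921436982, -0.9991787887382589], [0.002830840917017855, -0.9991758849273208, -0.04049120051824283], [-0.9999950500744853, -0.002772906487862218, -0.0014868813461977471]]
y heading -87.67915188981938
```

View pics/w14.png

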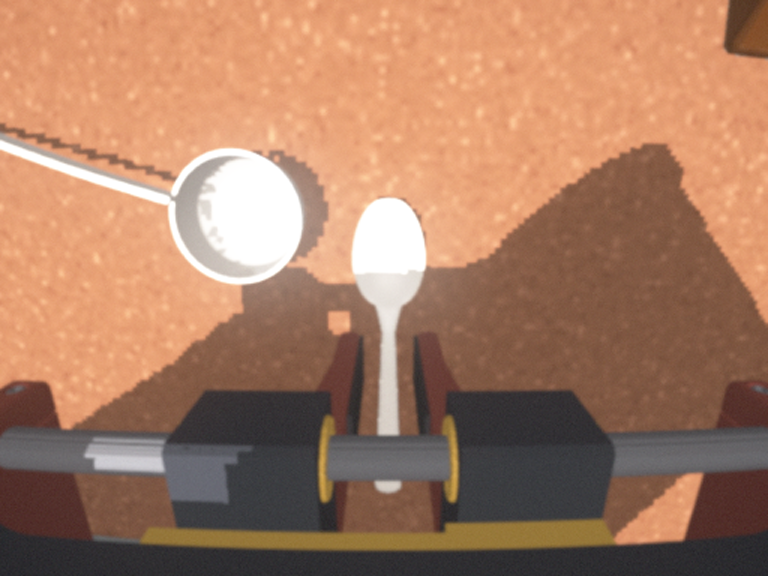

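The fingers stopped at 19.9 mm. I'll raise a little to find out whether they hold the spoon or are jammed on the table.

Emit:
{"name": "move_arm", "arguments": {"deltas": [0,-2,0,0,0,0,-4,0,0,0,0,-4,0,0,0,0,-4,0,0,0,0,-4,0,0,0]}}

```text
t: 12.93
tcp_pos: [461.7, -368.1, 21.0]
eef_rot: [0.707, 0.015, -0.706, 0.013]
ft_force: [0.4, 0.4, -0.3]
width: 19.8
```

```bash
python3 - <<'E'
from h import *; from cell import bot; import pickle
s=bot.observe(); rep(s)
c=bot.camera("wrist"); cv2.imwrite("pics/w15.png",cv2.resize(c["pixels"],(768,576),interpolation=cv2.INTER_CUBIC))
E
```

```text
t 12.9333 tcp [ 461.707 -368.127   21.004] q [-0.792  0.608  1.721  0.004  0.813  0.736] w 19.793240416899597 F [ 0.385  0.444 -0.304]
tool axes (cols) [[0.0013552623245163978, 0.040426432458156046, -0.9991815985208784], [0.0028165254279026303, -0.9991787072713889, -0.040422495222215644], [-0.9999951152123422, -0.0027594372944888326, -0.0014680113324017482]]
y heading -87.68309583875333
```

View pics/w15.png

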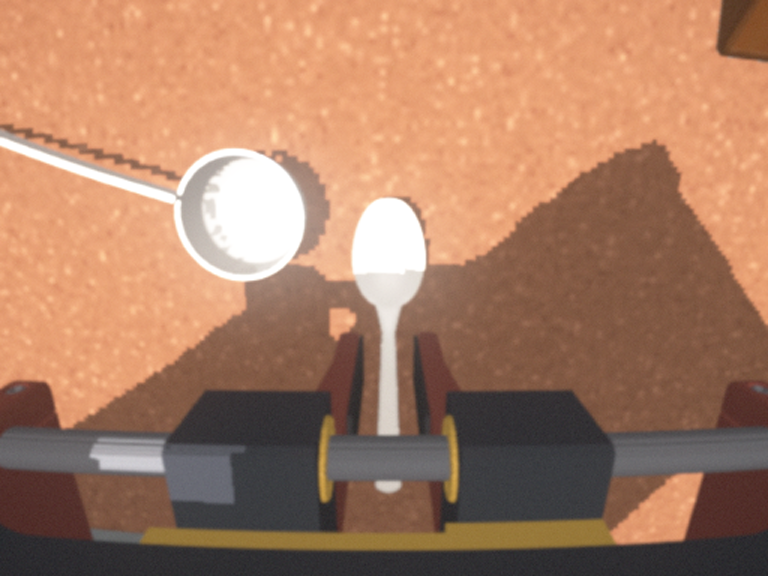

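The spoon moves with the fingers: it stays fixed in the picture while the scoop shrinks, so it is held. I'm lifting it and carrying it to the tray.

```bash
python3 - <<'E'
from h import *; from cell import bot
s=bot.observe(); print(goto(s,(518,-56.7,100),-103))
E
```

```text
(array([ -78.1, -309.1,  -69. ]), np.float64(0.267), np.float64(0.267))
```

Emit:
{"name": "move_arm", "arguments": {"deltas": [0,-15,0,0,0,0,-40,0,0,0,0,-70,-20,-5,0.02,0,-78,-50,-12,0.05,0,-78,-85,-20,0.08,0,-78,-120,-28,0.12,0,-78,-155,-36,0.15,0,-78,-190,-44,0.19,0,-78,-225,-52,0.22,0,-78,-260,-60,0.25]}}

```text
t: 13.82
tcp_pos: [511.0, -104.4, 99.9]
eef_rot: [0.704, -0.074, -0.703, -0.076]
ft_force: [0.7, 0.1, 0.4]
width: 20.0
```

```bash
python3 - <<'E'
from h import *; from cell import bot
s=bot.observe(); rep(s); print(goto(s,(518,-56.7,80),-103))
E
```

```text
t 13.8167 tcp [ 510.963 -104.441   99.855] q [-0.336  0.417  1.827  0.004  0.897  1.443] w 19.966310036814992 F [0.734 0.131 0.414]
tool axes (cols) [[0.0014102794074680944, -0.20970933098716193, -0.977762756300786], [0.002846255617227081, -0.9777589263228295, 0.20971261484467207], [-0.9999949549577511, -0.0030787161196382667, -0.000782026917954072]]
y heading -102.10537708708735
(array([ 20. , -48.1,   3.1]), np.float64(0.016), np.float64(0.016))
```

Emit:
{"name": "move_arm", "arguments": {"deltas": [0,0,-25,1,0.01,0,10,-43,3,0.016,0,20,-48,3,0.016,0,20,-48,3,0.016,0,20,-48,3,0.016,0,20,-48,3,0.016]}}

```text
t: 14.32
tcp_pos: [518.1, -58.0, 79.9]
eef_rot: [0.703, -0.08, -0.702, -0.081]
ft_force: [0.6, 0.2, 0.4]
width: 19.8
```

```bash
python3 - <<'E'
from h import *; from cell import bot; import pickle
s=bot.observe(); rep(s); print(goto(s,(518,-56.7,40),-103)); print(s["joint_vel"])
c=bot.camera("wrist");pickle.dump((s,c),open("w16.pkl","wb")); cv2.imwrite("pics/w16.png",cv2.resize(c["pixels"],(768,576),interpolation=cv2.INTER_CUBIC))
E
```

```text
t 14.3167 tcp [518.116 -57.987  79.9  ] q [-0.246  0.447  1.843  0.004  0.851  1.551] w 19.76909438140612 F [0.619 0.186 0.423]
tool axes (cols) [[0.0010859950828882763, -0.22613162368215772, -0.9740961499695764], [0.0025845741405389755, -0.9740928361688035, 0.22613373587576274], [-0.999996070287875, -0.002763203844846157, -0.0004734060834290328]]
y heading -103.06948140115261
(array([39.9, -1.1,  0.4]), np.float64(-0.001), np.float64(-0.001))
[-0.008 -0.008 -0.007  0.003  0.     0.005]
```

View pics/w16.png

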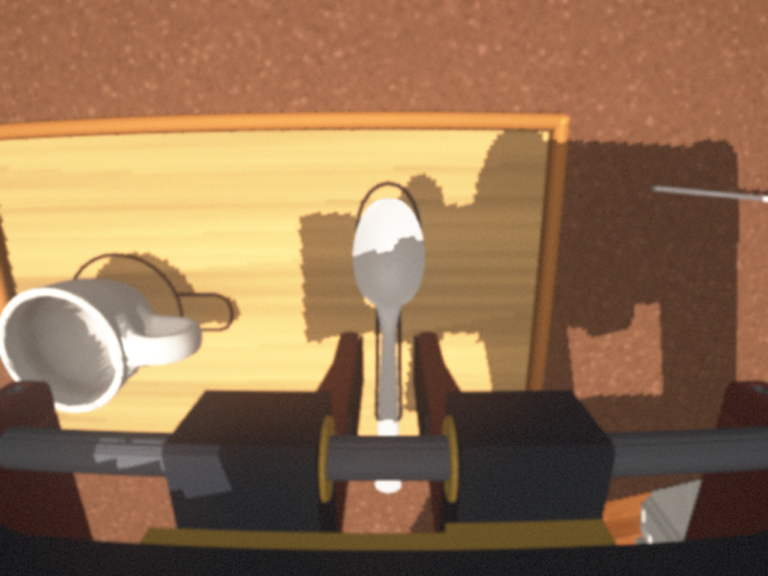

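The spoon lines up with its outline, its bowl at (389,250) and parallax accounting for the rest. I'm lowering it.

Emit:
{"name": "move_arm", "arguments": {"deltas": [0,20,-1,0.4,0,0,38,-1,0.4,0,0,48,-1,0.4,0,0,53,-1,0.4,0,0,54,-1,0.4,0,0,54,-1,0.4,0,0,54,-1,0.4,0]}}

```text
t: 14.95
tcp_pos: [518.8, -57.3, 26.7]
eef_rot: [0.703, -0.08, -0.702, -0.082]
ft_force: [0.5, 0.5, -0.9]
width: 19.8
```

```bash
python3 - <<'E'
from h import *; from cell import bot; import pickle
s=bot.observe(); rep(s); print(goto(s,(518,-56.7,23.5),-103))
c=bot.camera("wrist");cv2.imwrite("pics/w17.png",cv2.resize(c["pixels"],(768,576),interpolation=cv2.INTER_CUBIC))
E
```

```text
t 14.95 tcp [518.759 -57.272  26.698] q [-0.244  0.535  1.878  0.004  0.727  1.552] w 19.750529308746064 F [ 0.503  0.493 -0.886]
tool axes (cols) [[0.00258368629083602, -0.22679285372000313, -0.9739395905633408], [0.002266304287481369, -0.9739390121677104, 0.22679873113106466], [-0.9999940941975742, -0.0027932202422438768, -0.0020023712570922704]]
y heading -103.10837888743261
(array([ 3.2, -0.4,  0.9]), np.float64(-0.002), np.float64(-0.002))
```

View pics/w17.png

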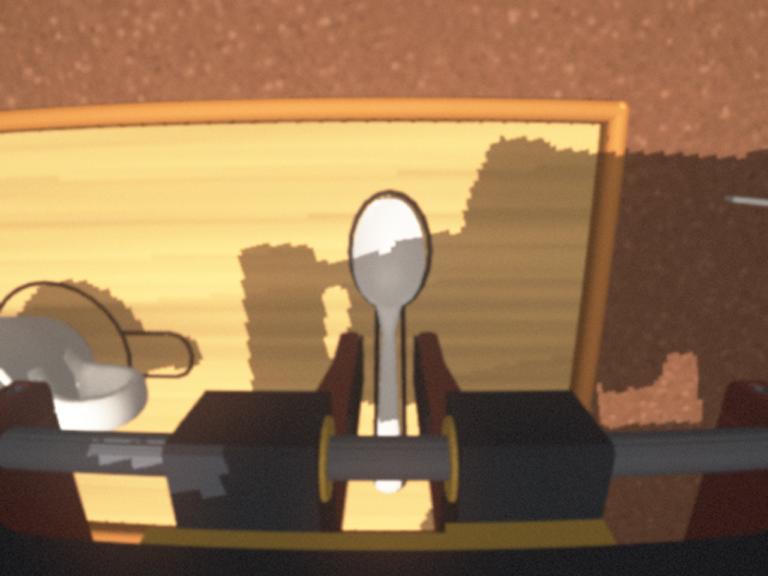

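Emit:
{"name": "move_arm", "arguments": {"deltas": [0,1.5,0,0.5,0,0,2.5,0,0.5,0,0,3,0,0.5,0]}}

```text
t: 15.25
tcp_pos: [518.6, -57.1, 24.1]
eef_rot: [0.704, -0.08, -0.701, -0.081]
ft_force: [-0.2, -0.4, -1.0]
width: 19.8
```

Emit:
{"name": "move_arm", "arguments": {"deltas": [0,0.5,0,0.3,0,0,1,0,0.3,0,0,1,0,0.3,0]}}

```text
t: 15.5
tcp_pos: [518.2, -56.9, 23.0]
eef_rot: [0.704, -0.08, -0.701, -0.081]
ft_force: [-0.2, -0.2, -0.9]
width: 20.2
```

Emit:
{"name": "move_arm", "arguments": {"deltas": [0,0.5,0,0,0,0,1,0,0,0,0,1,0,0,0]}}

```text
t: 15.75
tcp_pos: [518.3, -56.9, 22.7]
eef_rot: [0.704, -0.08, -0.701, -0.081]
ft_force: [-1.1, 0.4, 9.6]
width: 19.7
```

Contact at 9.6 N. I'm opening gently to 0.5, which leaves room inside the tray.

Emit:
{"name": "move_arm", "arguments": {"deltas": [0.26,-0.5,0,0,0,0.3,-0.5,0,0,0,0.4,-0.5,0,0,0,0.5,-0.5,0,0,0,0.5,-0.5,0,0,0,0.5,-5,0,0,0,0.5,-20,0,0,0,0.5,-50,0,0,0]}}

```text
t: 16.42
tcp_pos: [515.7, -56.5, 70.9]
eef_rot: [-0.702, 0.079, 0.703, 0.082]
ft_force: [0.2, 0.2, -0.5]
width: 43.8
```

Emit:
{"name": "move_arm", "arguments": {"deltas": [0.5,-40,0,0,0,0.5,-80,0,15,0,0.5,-120,0,30,0,0.5,-130,0,35,0,0.5,-130,0,35,0,0.5,-130,0,35,0,0.5,-130,0,35,0]}}

```text
t: 17.0
tcp_pos: [481.5, -48.9, 200.0]
eef_rot: [-0.701, 0.079, 0.704, 0.082]
ft_force: [-0.3, -0.3, -0.1]
width: 43.7
```

```bash
python3 - <<'E'
from h import *; from cell import bot; import pickle
s=bot.observe(); rep(s); print(s["joint_vel"])
c=bot.camera("wrist");pickle.dump((s,c),open("w18.pkl","wb"));cv2.imwrite("pics/w18.png",cv2.resize(c["pixels"],(768,576),interpolation=cv2.INTER_CUBIC))
c=bot.camera("side"); cv2.imwrite("pics/sd18.png",cv2.resize(c["pixels"][130:250,200:310],None,fx=5,fy=5,interpolation=cv2.INTER_CUBIC))
E
```

```text
t 17.0 tcp [481.483 -48.929 199.984] q [-0.246  0.235  1.797  0.003  1.114  1.552] w 43.71861245148001 F [-0.294 -0.255 -0.073]
tool axes (cols) [[-0.0035984089899929435, -0.2265557392991068, -0.9739915546057759], [0.00382794784142082, -0.9739938450884523, 0.22654212973558746], [-0.9999861990387989, -0.0029131976327625986, 0.004372071761575644]]
y heading -103.09443465979302
[-0.     0.023  0.005 -0.001  0.003  0.001]
```

View pics/w18.png

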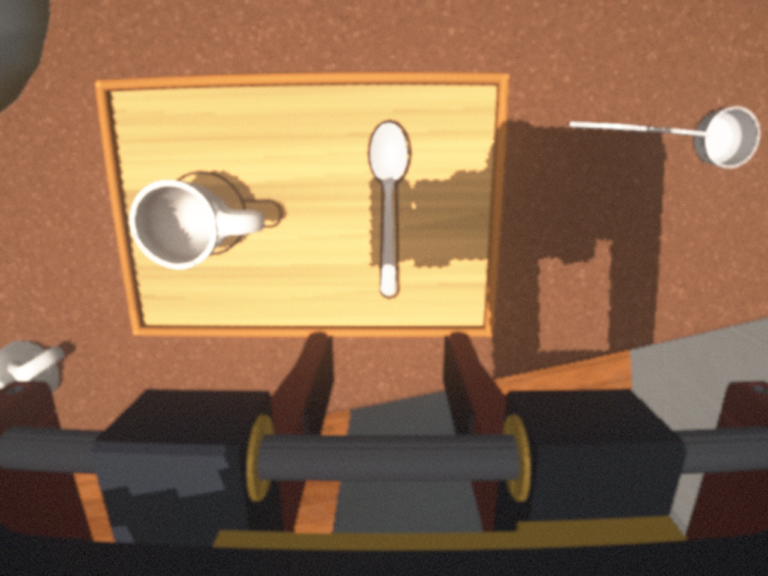

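View pics/sd18.png

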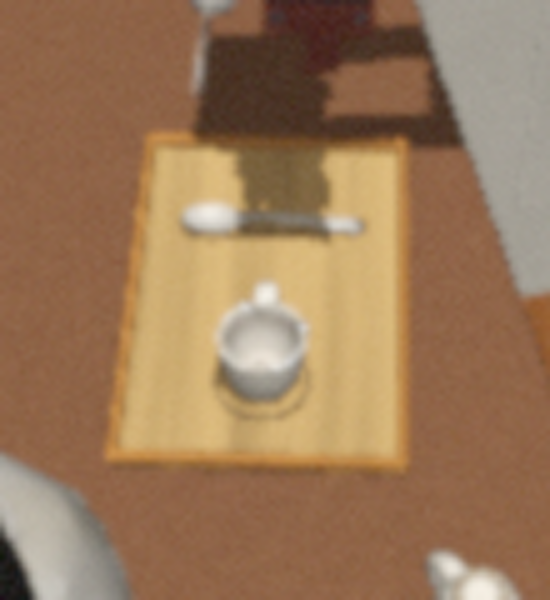

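The spoon covers its outline from (389,121) to (389,297), and the cup stands upright with its handle over the stub. A final numeric check follows.

```bash
python3 - <<'E'
from h import *; import pickle
np.set_printoptions(precision=1,suppress=True)
s,c=pickle.load(open("w18.pkl","rb"))
S=lambda p:np.array(p)/1.5
o=onz(c,S([(389,122),(389.5,297)]),11,s)[:,:2];d=o[0]-o[1];print("spoon",o.mean(0),np.linalg.norm(d),np.degrees(np.arctan2(d[1],d[0])))
q=onz(c,S([(130.5,224),(217,224),(174,179),(174,269)]),58,s)[:,:2];print("cup",q.mean(0),"h",(lambda v:np.degrees(np.arctan2(v[1],v[0])))(onz(c,[S((250,222.5))],56,s)[0,:2]-q.mean(0)))
k=onz(c,S([(96,83),(509,75),(490,334),(134,334)]),14,s)[:,:2];print("tray corners",k)
E
```

```text
spoon [516.6 -56.6] 131.8919496673556 -12.8722063707296
cup [548.6  83.4] h -102.35440785846905
tray corners [[ 659.3  128.4]
 [ 593.1 -160.3]
 [ 404.2 -114.4]
 [ 469.5  172.3]]
```

```bash
python3 - <<'E'
from cell import bot
print(bot.observe()["ft_force"], bot.sign_off())
E
```

```text
the job is handed in; nothing more can be done
[-0.09928263 -0.77108402 -0.61167065] None
```

I set the upright white cup on the cup outline first, then laid the teaspoon on the spoon outline. Both were let go and the job was handed in at about 17 s, with the gripper about 180 mm above the tray.

| Last check (wrist view) | Measured | Target |
|---|---|---|
| Cup bowl centre (mm) | (548.6, 83.4) | (549.5, 83.4) |
| Cup handle heading | -102.4° | -102.9° |
| Spoon centre (mm) | (516.6, -56.6) | (517.4, -56.5) |
| Spoon heading | -12.9°, bowl on the drawn bowl | -12.9° |

- **Contact force:** setting the cup down gave a brief 25 N at the wrist, and the spoon about 10 N.
- **Cup position:** a reading just after I let go of the cup put its bowl 1 to 2 mm toward +y. That differs slightly from the final check, but both are within the 2 mm calibration.
- **Spoon grip:** the fingers stopped at 20 mm, wider than the visible shaft. A small test lift showed the spoon was held.
- **Tray origin:** the circle and corner measurements of the tray origin differed by about 2 mm. I placed both items by the drawn outlines.

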